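# Pop and open the red-tab cuvette holder

## Robot

A 7-joint arm with a two-finger parallel gripper is mounted at the origin on the work surface. World frame = base frame: x ahead of the robot, y to its left, z up, the work surface at z = 0. Lengths are in m, angles in rad, forces in N, time in s.
With the tool pointing down it reaches from about 0.425 to 0.925 m from the base axis. Payload 6.8 kg.
Tool frame: the origin (TCP) lies on the front face of the gripper's body, between the roots of the fingers; the fingertips stand 73 mm ahead of it and the grasp point (between the pads) lies 54 mm ahead of it (env.nose_length is the distance from the TCP to the fingertips, in m); z points along the fingers, y is the direction in which the jaws open and shut (so a half turn about z gives the same grasp; the last joint's range is limited). The gripper opens to 85 mm and grips with 20 to 120 N. Pads are 22 mm wide; open, the fingers measure 114 mm over their backs; the gripper's body (76 mm by 85 mm) begins 54 mm behind the grasp point. The pads swing forward as they close: fully open they stand 13 mm farther back than shut.
Start: joints at [-1.241, 0.477, 0.022, 1.555, -0.011, 1.109, -0.083], TCP at [0.286, 0.611, 0.304] pointing down, gripper open.
Joint ranges: [-2.96, 2.96], [-0.34, 2.1], [-1.41, 1.46], [0.24, 2.44], [-1.37, 4.51], [0.17, 1.92], [-2.96, 2.96]. Speed limits (rad/s): [2.39, 2.39, 3.14, 3.14, 3.14, 3.14, 3.14].

## Interface

Orientations are given as a unit quaternion [w, x, y, z].
In Python, from cell import env, kin, camera, calibration, job gives the robot as it stands. The module is installed in compiled form; this text tells all that it offers. Calls block until the motion is done:
- env.reach(position, orientation): joint-space move of the TCP to a pose.
- env.movel(position, velocity=0.15, rot=None, stop_force=None): straight line of the TCP; rot=None keeps the orientation; velocity is the mean speed in m/s. With stop_force (N) it stops when the force on the tool has changed by that much, and returns True; else False.
- env.goto_joints(angles): joint-space move.
- env.grip(opening, f_grip=None): finger opening in m; f_grip is the grip in N (None keeps the last); returns when the fingers have stopped.
- env.dwell(seconds).
- kin.inverse_kinematics(position, orientation): joint angles nearest the present ones, or None.
- env.get_state(): the state.
- camera(name): name is "scene" or "top" or "wrist"; returns (picture, depth): 420x560x3 uint8, blue, green, red; 420x560 float32, m along the optical axis (not along the pixel's ray), 0 where there is no reading.
- calibration(name): a dict with "fx", "fy", "cx", "cy" (pixels), "k1" (the pictures are not rectified: a ray, as slopes to the right and down, at radius r is drawn at 1 + k1 r^2 times it, then the intrinsics apply), "rvec" (rotation vector, rad) and "tvec" (3), from world to camera coordinates, as OpenCV has them. Camera axes: x right, y down, z forward; pixel columns grow to the right and rows downward; lengths in m; the calibration is good to about 2 mm. A picture is of the moment at which its call begins: read the wrist's pose just before it. calibration takes no time and is no camera call; for the wrist camera it gives the pose at the moment of the call.
A pose or a line that the arm cannot do raises env.PlanningError and nothing moves.
- job.job_done(): hands the job in, once; it reports no verdict.
The state is a dict: "time": time; "qpos": joint angles; "joint_velocities": joint speeds; "joint_torque": joint torques, N m; "tcp_pos": TCP position; "orientation": TCP orientation; "force": force on the tool from outside, world axes, zero at the start; "torque": the same for the moment, N m; "opening": finger opening in m.
Only numpy, scipy, OpenCV 4.12 (cv2) and the standard library are available. Lean on these libraries where they do the work, as an engineer would, in place of code of your own. Each camera call takes 0.05 s, during which the arm holds its last target.

## Task

Open the cuvette holder that has the red release tab so it can be loaded: press its tab down so that the lid springs up, then push the lid all the way back until it stands fully open at its stop. Use the fingers only to press and push, without forcing anything; do not pick up or shove any of the loose things, and leave the blue-tab holder shut.

Things in the scene. Friction and masses are not known exactly. Their poses are not given: they have to be found in the camera images.
- red_holder: White cuvette holder with dark grey lid and RED release tab, fixed to the bench. Origin: on the bench; x runs from its front (tab) to its rear (hinge), y to the left of that, z up. Body x -60 to 70, y -45 to 45, top 74 mm. Lid hinge line along y at x 35, z 79.5 mm. Tab rocks about a line along y at x -58, z 59.5 mm.
- blue_holder: The same kind of holder with a BLUE release tab, fixed to the bench; same sizes and axes as red_holder. To be left shut.
- red_tab (a joint): Angle of the red release tab, rad: 0 at rest, growing as its pad is pressed down, 0.32 at its stop (pad point about 9 mm down). Sprung: about 3 N at the pad to start, 6 N at the stop. Frees the lid at about 0.2 to 0.25; springs back to 0 when let go.
- red_lid (a joint): Angle of the red holder's lid, rad: 0 shut and latched, 1.57 upright, 1.85 fully open at its stop (leaning back). Once freed, its spring lifts it to about 0.9 in roughly a second and no further; after that the stiff hinge (about 1 N at the front edge) keeps it where it is left.
- blue_tab (a joint): Angle of the blue release tab, rad, as red_tab.
- blue_lid (a joint): Angle of the blue holder's lid, rad, as red_lid. Shut at the start.
- red_pad (a point): Place to press down: on top of the red tab's pad, 66 mm above the bench, 30 mm ahead of its rocking line (holder x -88). The pad is 36 mm wide, holder x -100 to -60, 5 mm thick. Behind it stands the tab's 30 mm wide hook (holder x -62 to -47, up to 88 mm high), which swings up to 8 mm to the front as the tab is pressed.
- red_lip (a point): Centre of the front (free) edge of the red holder's lid, at half thickness. The lid is a plate 88 mm long from hinge line to this edge, 76 mm wide, 7 mm thick. Sprung up, this edge stands about 148 mm above the bench. Moves with the lid.
- bottle_a: Clear 64 mm wide, 150 mm tall sample bottle with a white cap. Origin: centre of its underside. Loose; to be left alone.
- bottle_b: Second bottle just like bottle_a. Origin: centre of its underside. Loose; to be left alone.
- cuvette: Loose clear cuvette, 13 x 13 x 49 mm, standing upright. Origin: centre of its underside. Loose; to be left alone.
- vial: Small amber jar, 28 mm wide, 55 mm tall. Origin: centre of its underside. Loose; to be left alone.
- beaker: Glass beaker, 70 mm wide, 90 mm tall. Origin: centre of its underside. Loose; to be left alone.
- spatula: Steel laboratory spatula, 180 mm long, 16 mm wide, 5 mm thick, lying flat along its x. Origin: its middle, at the underside. Loose; to be left alone.

How it is judged:
On the way, in this order (a step that is already met when the one before it is completed fails the run):
1. the red release tab is pressed down (value of joint red_tab above 0.15 rad).
2. the red holder's lid has sprung up (value of joint red_lid above 0.6 rad), for 0.1 s.
3. the red holder's lid is pushed fully open (value of joint red_lid above 1.7 rad), for 0.2 s.
At the end, for the whole second after the job is handed in: The red holder's lid rests fully open (beyond 1.7 rad of 1.85), its tab is back up (below 0.06 rad), the blue holder's lid and tab are as they were (below 0.06 rad), and every loose thing is within 25 mm of where it stood (value of joint red_lid between 1.7 and 1.95 rad and velocity of joint red_lid between -0.1 and 0.1 rad/s and value of joint each of red_tab, blue_lid, blue_tab below 0.06 rad and distance of each of bottle_a, bottle_b, cuvette, vial, beaker, spatula from where it was at the start of the episode below 0.025 m); the robot touches nothing.
It fails at once if the blue holder's lid is released or its tab pressed (value of joint blue_lid above 0.1 rad or value of joint blue_tab above 0.12 rad).
It fails at once if a loose thing is lifted or shoved more than 25 mm (distance of any of bottle_a, bottle_b, cuvette, vial, beaker, spatula from where it was at the start of the episode above 0.025 m).
It fails at once if a loose thing is lifted off the bench by more than 12 mm (height (world z) of any of bottle_a, bottle_b, cuvette, vial, beaker, spatula above 0.012 m).
It fails at once if the red holder is forced (more than 60 N) (contact force between any of the fingers, the arm and red_holder above 60 N).
It fails at once if the robot pushes hard on the blue holder (more than 20 N) (contact force between any of the fingers, the arm and blue_holder above 20 N).
It also fails if it takes over 40 s, if anything falls off the work surface, if the arm or the gripper's body presses on something with over 40 N, if the wrist force passes 120 N, or if a joint passes its speed limit or range.

## Working session

There is one attempt and no reset: what is moved stays moved. The work goes in short steps, each a Python script; the robot and the scene stay as the last script left them, time stands still between calls to the robot, and variables do not carry over. Pictures are saved under pics/ and viewed, and the job is handed in when it is done.

```bash
mkdir -p pics
cat > h.py <<'E'
import numpy as np, cv2
from cell import env, kin, camera, calibration, job
def unproj(c,u,v,d):
    K=np.array([[c['fx'],0,c['cx']],[0,c['fy'],c['cy']],[0,0,1.]])
    p=cv2.undistortPoints(np.array([[[u,v]]],float),K,np.array([c['k1'],0,0,0.]))[0,0]
    R=cv2.Rodrigues(np.array(c['rvec'],float))[0]
    return R.T@(np.array([p[0]*d,p[1]*d,d])-np.array(c['tvec'],float).ravel())
def cloud(c,depth):
    K=np.array([[c['fx'],0,c['cx']],[0,c['fy'],c['cy']],[0,0,1.]])
    h,w=depth.shape;u,v=np.meshgrid(np.arange(w),np.arange(h))
    p=cv2.undistortPoints(np.stack([u,v],-1).reshape(-1,1,2).astype(float),K,np.array([c['k1'],0,0,0.])).reshape(h,w,2)
    P=np.dstack([p*depth[...,None],depth])-np.array(c['tvec'],float).ravel()
    return P@cv2.Rodrigues(np.array(c['rvec'],float))[0]
E
python3 - <<'E'
from h import *
for n in ("scene","top"):
    c=calibration(n);im,d=camera(n);cv2.imwrite(f"pics/{n}0.png",im);np.savez(f"{n}0.npz",im=im,d=d)
    np.save(f"{n}cal.npy",c,allow_pickle=True);print(c)
E
```

```text
{'fx': 434.56762608668004, 'fy': 434.56762608668004, 'cx': 289.4542956716051, 'cy': 209.37706502888344, 'k1': 0.03604361717960491, 'rvec': array([ 1.16786943,  2.48652972, -0.84767934]), 'tvec': array([ 0.37424787, -0.32349653,  1.51006878])}
{'fx': 418.62935148949174, 'fy': 418.62935148949174, 'cx': 276.63553511752133, 'cy': 198.2544307887712, 'k1': -0.09800663930291695, 'rvec': array([ 2.15695184, -2.20055989,  0.1228666 ]), 'tvec': array([0.0069575 , 0.61069467, 1.10044317])}
```

View pics/scene0.png

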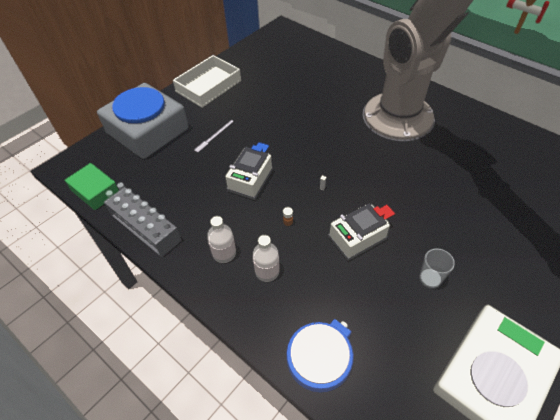

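View pics/top0.png

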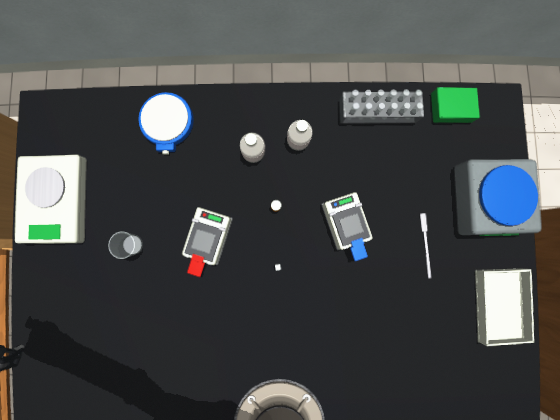

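The top view shows the red holder at about (207,237) with its tab at (196,266), facing the robot. The blue holder is at (347,222), the beaker at (125,245), and the cuvette and vial are at (278,267) and (276,205).

Run:
```python
from h import *
z=np.load("top0.npz");c=np.load("topcal.npy",allow_pickle=True).item()
im,d=z['im'],z['d'];P=cloud(c,d)
cv2.imwrite("pics/topcrop.png",cv2.resize(im[195:285,165:255],None,fx=6,fy=6,interpolation=cv2.INTER_CUBIC))
def grp(name,m):
    Q=P[m];print(name,m.sum(),Q.mean(0).round(4),np.median(Q,0).round(4),Q.min(0).round(3),Q.max(0).round(3))
b,g,r=[im[...,i].astype(int) for i in range(3)]
reg=np.zeros(d.shape,bool);reg[195:285,165:255]=1
red=reg&(r>150)&(g<70)&(b<70)&(P[...,2]>.04)
grp('redtab',red)
pad=red&(P[...,2]<.075)&(np.indices(d.shape)[0]>245);grp('pad',pad)
body=reg&(P[...,2]>.06)&(P[...,2]<.1)&~red;grp('body',body)
for n,m in(('pad',pad),('body',body),('all',reg&(P[...,2]>.055))):
    rc=cv2.minAreaRect(P[m][:,:2].astype(np.float32)*1000);print(n,rc)
for v in range(205,280,5): print(v,(P[v,190:232:4,2]*1000).round().astype(int))
for n,(u,v) in dict(beaker=(125,245),vial=(276,205),cuv=(278,267),ba=(252,140),bb=(302,126)).items(): print(n,P[v,u].round(3))
```

```text
redtab 260 [0.4426 0.2053 0.0718] [0.438  0.2049 0.0675] [0.41  0.181 0.062] [0.571 0.228 0.093]
pad 191 [0.4316 0.2081 0.0664] [0.4309 0.2075 0.0667] [0.41  0.186 0.062] [0.451 0.228 0.072]
body 1662 [0.5138 0.1784 0.0799] [0.5142 0.1777 0.082 ] [0.41  0.12  0.061] [0.585 0.24  0.092]
pad ((431.82183837890625, 208.31735229492188), (34.86199188232422, 36.178550720214844), 70.89888763427734)
body ((494.6826171875, 187.83689880371094), (90.40531921386719, 167.28213500976562), 71.38688659667969)
all ((475.2943420410156, 132.63058471679688), (208.50564575195312, 167.89927673339844), 70.88301849365234)
205 [ 4 -1  1 -1  4  2  1  0 -1 -1 -2]
210 [ 0 -1 75 71 69  1 -3  0  2 -4  1]
215 [-2 68 76 76 75 74 73 73 66  1  0]
220 [ 2 85 82 74 73 75 73 75 72 71 39]
225 [   0   83   82 1154   83   74   79   74   76   74   -2]
230 [70 85 83 81 85 83 81 80 85 58  1]
235 [80 86 84 86 84 85 84 82 72 19  0]
240 [83 83 84 81 85 84 85 86 69  3 -4]
245 [83 83 82 85 85 88 85 75 32  3  1]
250 [86 85 84 84 83 85 86 74  2  2 -2]
255 [78 87 92 85 83 83 75 51 -4 -1  3]
260 [ 0 66 85 84 73 86 72 20  1  0  2]
265 [67 68 67 67  2  3  1 -2  0  4  3]
270 [62 67 68 66  1  0 -3 -1  1  0  2]
275 [-2  1 63  3  2  2  1  2  2 -1  0]
beaker [0.492 0.413 0.009]
vial [ 0.59  -0.003  0.054]
cuv [ 0.428 -0.005  0.049]
ba [0.743 0.054 0.152]
bb [ 0.776 -0.069  0.15 ]
```

View pics/topcrop.png

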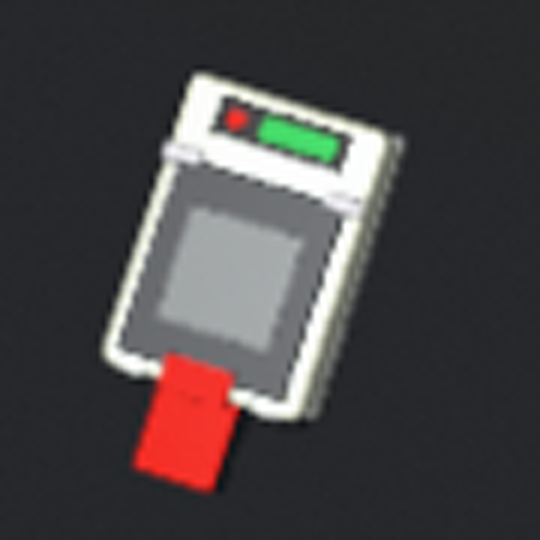

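```bash
cat >> h.py <<'E'
from scipy.spatial.transform import Rotation as Ro
yaw=np.deg2rad(-18.4); O=np.array([0.5094,0.1829,0])
Rh=Ro.from_euler('z',yaw)
def W(x,y,z): return O+Rh.apply([x/1000,y/1000,z/1000])
def q(tilt=0,flip=False):
    # tool z down, tool x along holder +x (flip: -x); tilt>0 leans the body to the front
    r=Rh*Ro.from_euler('y',-tilt,degrees=True)*Ro.from_euler('x',np.pi)
    if flip: r=r*Ro.from_euler('z',np.pi)
    return r.as_quat(scalar_first=True), r
def tcp(tip,r,L=None): return np.array(tip)-r.apply([0,0,L or env.nose_length])
def show():
    s=env.get_state();print(round(s['time'],2),np.round(s['tcp_pos'],4),np.round(s['force'],2),round(s['opening'],4),np.round(s['qpos'],2))
E
python3 - <<'E'
from h import *
print(env.nose_length);show()
for f in (0,1):
  for t in (0,10,15,20):
    Q,r=q(t,f)
    print(f,t,r.apply([0,0,1]).round(2),[None if (a:=kin.inverse_kinematics(tcp(W(x,0,z),r),Q)) is None else np.round(a,2) for x,z in((-90,100),(-90,55),(50,130))])
print(W(-88,0,66))
E
```

```text
0.0726
0.1 [0.286 0.611 0.303] [-0.18 -0.11  0.16] 0.0853 [-1.24  0.48  0.02  1.56 -0.01  1.11 -0.08]
0 0 [-0. -0. -1.] [array([-1.15,  0.4 ,  0.68,  2.18, -0.4 ,  0.69, -2.08]), array([-1.09,  0.49,  0.62,  2.2 , -0.51,  0.6 , -1.99]), array([-0.93,  0.54,  0.72,  1.91, -0.46,  0.86, -1.87])]
0 10 [ 0.16 -0.05 -0.98] [array([-1.28,  0.36,  0.7 ,  2.26, -0.17,  0.5 , -2.37]), array([-1.21,  0.45,  0.63,  2.28, -0.31,  0.4 , -2.26]), array([-1.04,  0.47,  0.74,  2.02, -0.33,  0.65, -2.02])]
0 15 [ 0.25 -0.08 -0.97] [array([-1.39,  0.36,  0.76,  2.31, -0.07,  0.43, -2.51]), array([-1.29,  0.46,  0.65,  2.33, -0.15,  0.31, -2.46]), array([-1.09,  0.45,  0.73,  2.07, -0.23,  0.54, -2.14])]
0 20 [ 0.32 -0.11 -0.94] [array([-1.49,  0.37,  0.82,  2.35,  0.1 ,  0.36, -2.72]), array([-1.42,  0.49,  0.74,  2.37, -0.07,  0.23, -2.59]), array([-1.12,  0.42,  0.71,  2.13, -0.05,  0.44, -2.34])]
1 0 [-0. -0. -1.] [array([-0.7 ,  0.34,  0.13,  2.15, -0.07,  0.66,  0.72]), array([-0.68,  0.42,  0.1 ,  2.17, -0.08,  0.56,  0.73]), array([-0.55,  0.44,  0.19,  1.89, -0.11,  0.82,  0.95])]
1 10 [ 0.16 -0.05 -0.98] [array([-0.85,  0.29,  0.18,  2.24,  0.19,  0.53,  0.41]), array([-0.84,  0.39,  0.17,  2.26,  0.21,  0.41,  0.38]), array([-0.64,  0.39,  0.22,  2.  ,  0.07,  0.64,  0.75])]
1 15 [ 0.25 -0.08 -0.97] [array([-0.95,  0.28,  0.22,  2.28,  0.36,  0.48,  0.2 ]), array([-0.96,  0.38,  0.25,  2.31,  0.4 ,  0.36,  0.14]), array([-0.7 ,  0.37,  0.24,  2.05,  0.2 ,  0.56,  0.6 ])]
1 20 [ 0.32 -0.11 -0.94] [array([-1.06,  0.28,  0.28,  2.32,  0.57,  0.45, -0.05]), array([-1.11,  0.4 ,  0.34,  2.35,  0.62,  0.32, -0.13]), array([-0.78,  0.35,  0.28,  2.11,  0.36,  0.49,  0.42])]
[0.42589891 0.21067712 0.066     ]
```

Run:
```python
from h import *
Q,r=q(10,1)
env.grip(0.0)
env.reach(tcp(W(-90,0,160),r),Q);show()
env.movel(tcp(W(-90,0,80),r),0.1);show()
c=calibration("wrist");im,d=camera("wrist");cv2.imwrite("pics/w1.png",im)
im,d=camera("top");cv2.imwrite("pics/t1.png",cv2.resize(im[180:300,140:280],None,fx=5,fy=5,interpolation=cv2.INTER_CUBIC))
im,d=camera("scene");cv2.imwrite("pics/s1.png",cv2.resize(im[160:280,300:460],None,fx=5,fy=5,interpolation=cv2.INTER_CUBIC))
```

```text
2.44 [0.4124 0.2168 0.2319] [-0.51  1.06 -0.38] 0.0003 [-0.87  0.18  0.19  2.19  0.18  0.68  0.43]
3.39 [0.4123 0.2155 0.1519] [ 0.18 -1.06  0.05] -0.0001 [-0.86  0.33  0.19  2.25  0.19  0.48  0.4 ]
```

View pics/w1.png

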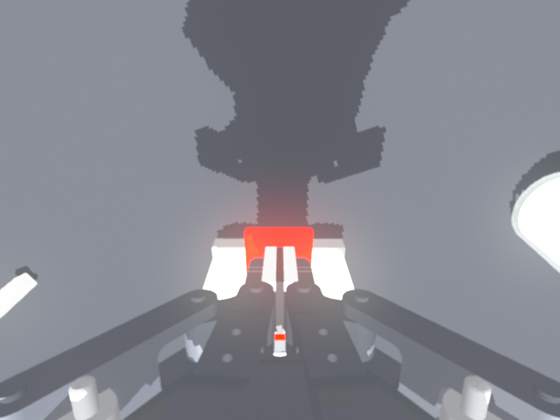

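View pics/s1.png

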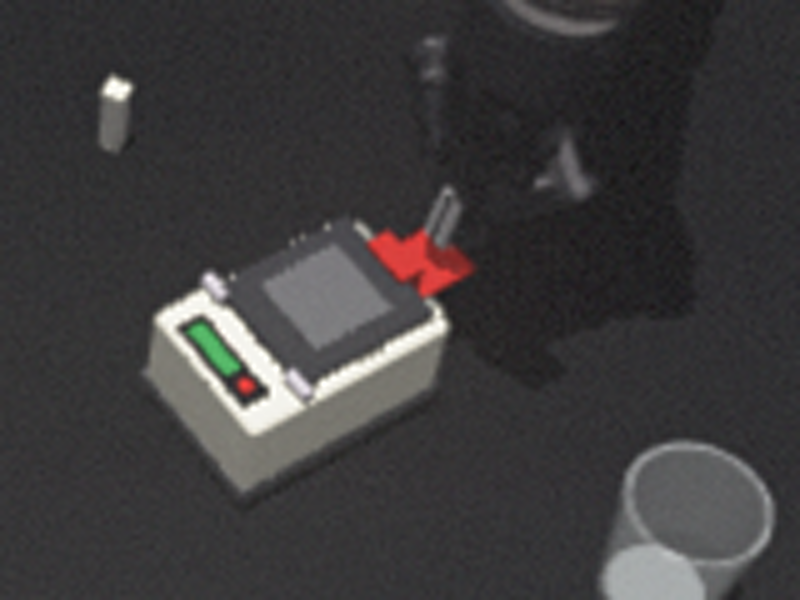

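In the wrist view the shut fingers (column 280) are centred on the red pad (columns 245–313). The scene view shows the tip right above the pad and clear of the hook. Next I press down slowly with a force stop.

Run:
```python
from h import *
Q,r=q(10,1)
hit=env.movel(tcp(W(-90,0,68),r),0.03,stop_force=10);print(hit);show()
for z in (64,62,60,59,58,57,56):
    hit=env.movel(tcp(W(-90,0,z),r),0.02,stop_force=12);print(z,hit);show()
    if hit: break
env.dwell(0.3);show()
im,d=camera("scene");cv2.imwrite("pics/s2.png",cv2.resize(im[130:280,300:460],None,fx=4,fy=4,interpolation=cv2.INTER_CUBIC))
```

```text
False
4.09 [0.412  0.2152 0.1393] [-0.33  0.51  0.58] -0.0002 [-0.86  0.36  0.19  2.26  0.19  0.44  0.4 ]
64 False
4.44 [0.4119 0.2154 0.1354] [-1.87  0.61  2.44] 0.0003 [-0.86  0.37  0.19  2.26  0.19  0.43  0.4 ]
62 False
4.69 [0.4119 0.2154 0.1334] [-2.35  0.28  2.64] -0.0002 [-0.86  0.37  0.19  2.26  0.19  0.43  0.4 ]
60 False
4.94 [0.4119 0.2154 0.1314] [-4.1   0.98  5.49] 0.0001 [-0.86  0.38  0.19  2.26  0.19  0.42  0.4 ]
59 False
5.19 [0.4119 0.2154 0.1306] [-4.42  0.9   6.6 ] -0.0001 [-0.86  0.38  0.19  2.26  0.19  0.42  0.4 ]
58 False
5.44 [0.4119 0.2154 0.1295] [-4.24  1.42  7.53] 0.0002 [-0.86  0.38  0.19  2.26  0.19  0.42  0.39]
57 False
5.69 [0.4119 0.2154 0.1286] [-4.51  1.06  7.32] -0.0 [-0.86  0.38  0.19  2.26  0.19  0.42  0.39]
56 False
5.94 [0.412  0.2155 0.1281] [-7.51  0.17 16.72] -0.0001 [-0.86  0.38  0.19  2.26  0.19  0.41  0.39]
6.24 [0.412  0.2155 0.1281] [-6.77 -0.99 16.28] -0.0003 [-0.86  0.38  0.19  2.26  0.19  0.41  0.39]
```

View pics/s2.png

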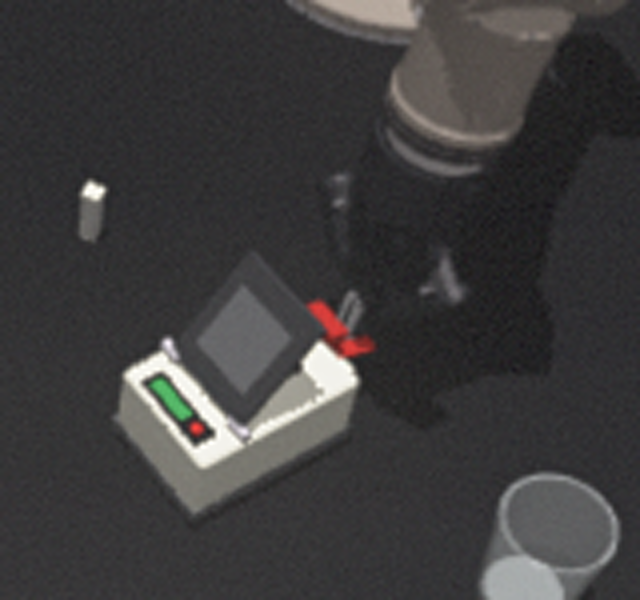

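The lid is free and rising (edge near (250,255)) and the tab is at its stop. I back off, check the lid, then push.

Run:
```python
from h import *
Q,r=q(10,1)
env.movel(tcp(W(-96,0,90),r),0.08)
env.movel(tcp(W(-80,0,132),r),0.1);show()
env.dwell(0.3)
im,d=camera("scene");cv2.imwrite("pics/s3.png",cv2.resize(im[130:280,300:460],None,fx=4,fy=4,interpolation=cv2.INTER_CUBIC))
im,d=camera("top");cv2.imwrite("pics/t3.png",cv2.resize(im[180:300,140:280],None,fx=5,fy=5,interpolation=cv2.INTER_CUBIC))
P=cloud(calibration("scene"),d*0+1)
```

```text
7.47 [0.4212 0.2119 0.203 ] [ 0.1  0.5 -0.3] 0.0 [-0.85  0.24  0.19  2.2   0.17  0.61  0.45]
```

View pics/s3.png

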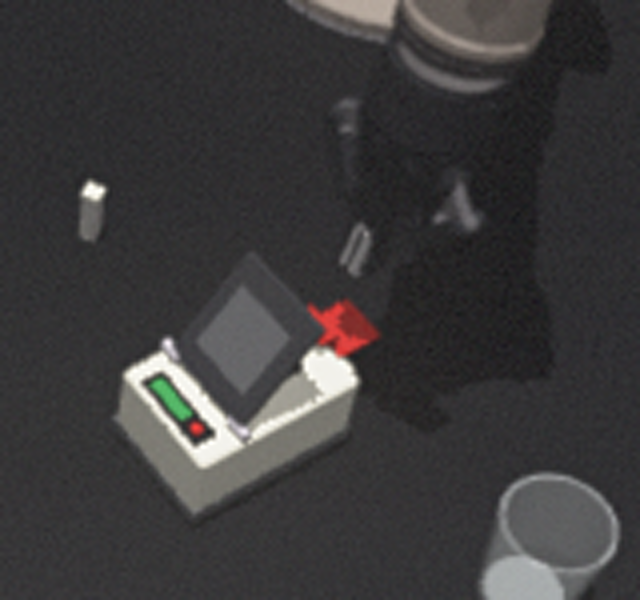

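View pics/t3.png

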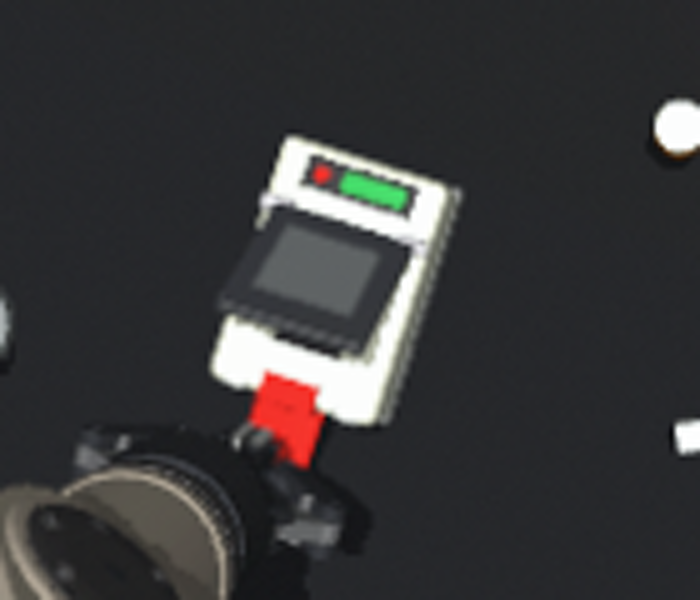

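The lid is up and steady at about 0.9 rad (edge near (250,255) in the scene view) and the tab is back up. Now I push along the holder's +x.

Run:
```python
from h import *
Q,r=q(10,1)
for x in (-45,-20,0,15,25,30,34,38,42,46):
    hit=env.movel(tcp(W(x,0,132),r),0.06 if x<20 else 0.03,stop_force=8);print(x,hit);show()
    if hit: break
im,d=camera("scene");cv2.imwrite("pics/s4.png",cv2.resize(im[130:280,300:460],None,fx=4,fy=4,interpolation=cv2.INTER_CUBIC))
```

```text
-45 False
8.61 [0.4546 0.201  0.2033] [-0.42  0.16 -0.03] -0.0001 [-0.78  0.28  0.2   2.15  0.15  0.62  0.54]
-20 False
9.18 [0.4787 0.1929 0.2034] [-0.6  -0.53 -0.15] 0.0003 [-0.74  0.31  0.2   2.11  0.13  0.62  0.6 ]
0 False
9.66 [0.4978 0.1866 0.2035] [-0.33  0.52 -0.83] 0.0001 [-0.71  0.33  0.2   2.08  0.11  0.63  0.64]
15 False
10.06 [0.5121 0.1818 0.2035] [-0.32 -0.43 -0.56] 0.0001 [-0.68  0.34  0.2   2.06  0.1   0.63  0.67]
25 False
10.54 [0.5213 0.1789 0.2035] [0.07 0.17 0.4 ] 0.0 [-0.67  0.35  0.2   2.04  0.1   0.64  0.69]
30 False
10.86 [0.5261 0.1773 0.2035] [-0.22  0.74 -0.12] -0.0002 [-0.66  0.36  0.2   2.03  0.09  0.64  0.7 ]
34 False
11.14 [0.5299 0.1761 0.2035] [-0.33 -0.18 -0.67] -0.0002 [-0.65  0.36  0.2   2.02  0.09  0.64  0.71]
38 True
11.38 [0.5323 0.1754 0.2029] [-0.53  0.74  1.58] 0.0001 [-0.65  0.37  0.2   2.02  0.09  0.64  0.72]
```

View pics/s4.png

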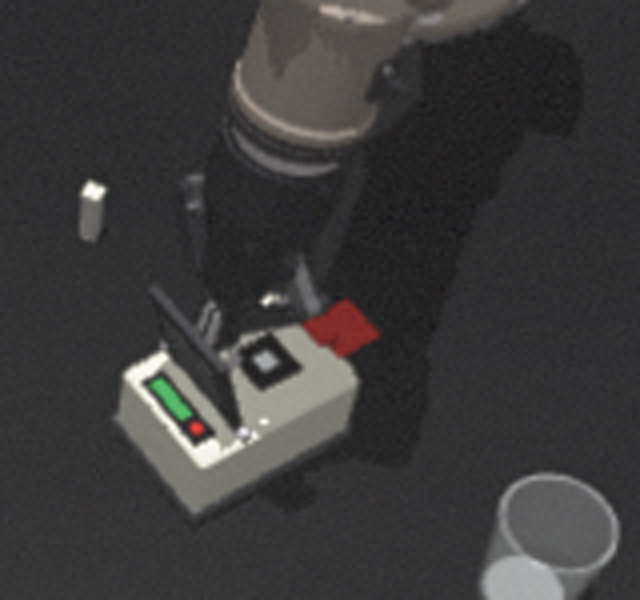

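The push stopped on contact force at x≈37, where I expect the lid's stop. I back off and measure the lid angle.

Run:
```python
from h import *
Q,r=q(10,1)
env.movel(tcp(W(-30,0,132),r),0.1)
env.movel(tcp(W(-110,0,170),r),0.15);show()
for n in ("scene","top"):
    c=calibration(n);im,d=camera(n);P=cloud(c,d)
    H=Rh.inv().apply((P-O).reshape(-1,3)).reshape(P.shape)*1000
    m=(H[...,0]>20)&(H[...,0]<100)&(abs(H[...,1])<45)&(H[...,2]>90)&(H[...,2]<180)
    Q_=H[m];print(n,m.sum())
    if m.sum()>20:
        for a,b in((90,105),(105,120),(120,135),(135,150),(150,160),(160,175)):
            k=(Q_[:,2]>=a)&(Q_[:,2]<b)
            if k.any():print(a,k.sum(),np.percentile(Q_[k,0],[10,50,90]).round(1))
        k=np.polyfit(Q_[:,2],Q_[:,0],1);print('angle',np.pi/2+np.arctan(k[0]))
    s=dict(scene=im[130:280,300:460],top=im[180:300,140:280])[n]
    cv2.imwrite(f"pics/{n}5.png",cv2.resize(s,None,fx=4,fy=4,interpolation=cv2.INTER_CUBIC))
```

```text
12.98 [0.3936 0.2213 0.2415] [ 0.43 -0.06 -0.46] 0.0003 [-0.9   0.15  0.18  2.2   0.19  0.72  0.39]
scene 269
90 31 [39.8 42.1 44.5]
105 40 [44.5 46.7 48.8]
120 40 [48.8 51.5 53.2]
135 46 [53.3 55.4 56.8]
150 23 [56.6 58.  59.3]
160 89 [55.  58.5 60.7]
angle 1.808115133822887
top 361
90 52 [32.9 34.8 36.5]
105 46 [37.3 38.8 40.5]
120 57 [41.  42.9 45.1]
135 63 [45.5 47.5 49.5]
150 42 [50.  51.5 52.9]
160 101 [53.5 56.4 59.6]
angle 1.8847191341675744
```

View pics/scene5.png

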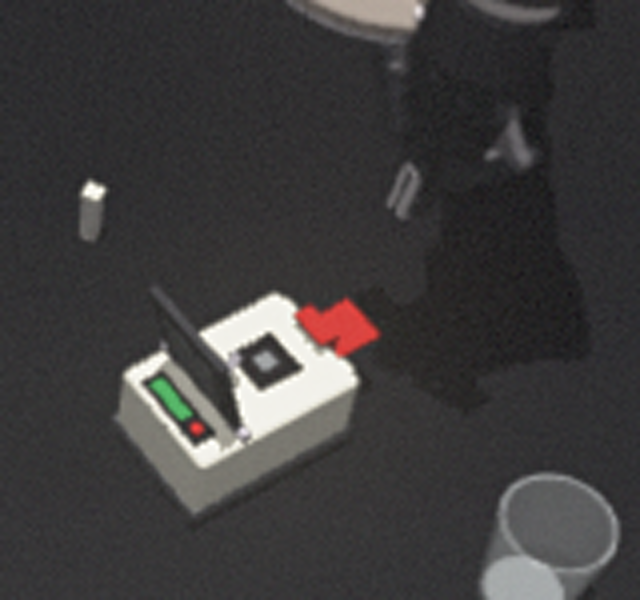

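View pics/top5.png

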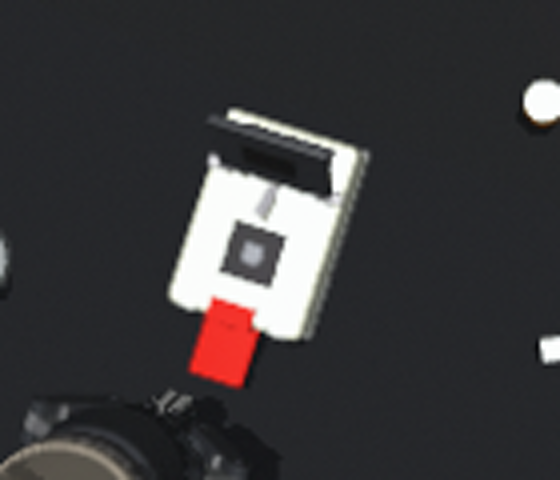

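Both views show the lid leaning back past upright. The slope of its faces gives 1.81 and 1.88 rad against a stop of 1.85. The tab is up and the fingers are clear.

Run:
```python
from h import *
z=np.load("top0.npz");im,d=camera("top")
print([ (n,int(cv2.absdiff(z['im'],im)[v-12:v+12,u-12:u+12].max(-1).__gt__(60).sum())) for n,(u,v) in dict(beaker=(125,245),vial=(276,205),cuv=(278,267),a=(252,145),b=(300,133),spat=(426,245),blue=(350,230)).items()])
env.dwell(0.3);show();job.job_done()
```

```text
[('beaker', 0), ('vial', 0), ('cuv', 0), ('a', 0), ('b', 0), ('spat', 0), ('blue', 0)]
13.43 [0.3932 0.2214 0.2413] [0.42 0.02 0.21] -0.0001 [-0.9   0.15  0.18  2.2   0.19  0.72  0.39]
the job is handed in; nothing more can be done
```

The red holder is open: I pressed its tab to the stop with the shut fingers, and the lid sprang up. I then pushed the lid back until the contact-force stop tripped, backed the arm clear and handed the job in at 13.4 s.

**Lid:** it measured 1.81 rad from the scene camera and 1.88 rad from the top camera, either side of the 1.85 rad stop. The two views disagree by about 0.08 rad, but both are well beyond 1.7.

**Tab and force:** the red tab is back up in the pictures. The tool force peaked at about 18 N in the readings I took, at the tab's stop, where the 12 N force stop did not trip on the last 1 mm step.

**Everything else:** comparing the first and last top pictures showed no change around the bottles, cuvette, vial, beaker, spatula or blue holder. The fingers were touching nothing at the end. No checks failed.

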